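Turn the gas purifier cartridge's window to the reader's sensor

TASK

The gas purifier cartridge lies in its cradle. Stand it upright, blue cap up, in the middle of the steel plate of the window reader, turned so that its green window squarely faces the sensor post (the red line on the reader and the orange line on the cap point the same way), and let it go. Set it down on the reader gently, do not bump the sensor post, and leave the bottle, the jar, the beaker and the can where they are.

Things in the scene. Friction and masses are not known exactly. Their poses are not given: they have to be found in the camera images.
- cartridge: Loose white cylinder, 38 mm diameter, 100 mm long, about 0.18 kg, flat ends: blue cap at one end, black foot at the other, green window strip 12 x 56 mm along one side; an orange line on the cap's side and end face marks the window's side. Origin: its centre. x axis: from cap to foot (down when it stands cap up). z axis: out through the window. Starts lying in the cradle, window up.
- cap_top (a point): Centre of the end face of the cartridge's blue cap, 50 mm from its centre.
- foot (a point): Centre of the end face of the cartridge's black foot, 50 mm from its centre.
- window (a point): Middle of the cartridge's green window, on its surface, 19 mm from its axis.
- cradle: Fixed grey cradle: base 116 x 66 x 8 mm with two V rests 10 mm thick, 41 mm high and 53 mm wide, at x = -43 and +33 mm; the cartridge lies in them along the cradle's x axis, cap towards -x, its axis 45 mm above the bench, free between the rests. Origin: centre of the underside; z up.
- reader: Fixed white window reader: slab 110 mm wide (y) from x = -60 to x = +115 mm, its top 3 mm under the plate's top; on it a flat round steel plate, 60 mm diameter, whose top stands 22 to 34 mm above the bench. Origin: centre of the plate's top. x axis: from the plate's centre to the sensor post, along the red line; z up.
- sensor: Fixed white sensor post on the reader, 46 mm (x) x 56 mm (y), its top 105 mm above the plate's top; its face with the black lens looks at the plate and stands 51 mm from the plate's centre. A red line runs over its top. Origin: middle of that face's lower edge, at plate level; axes as the reader's.
- amber_bottle: Bystander: amber bottle with black cap, 54 mm diameter, 115 mm high, loose. Origin: centre of the underside.
- white_jar: Bystander: white jar, 52 mm diameter, 65 mm high, loose. Origin: centre of the underside.
- beaker: Bystander: glass beaker, 60 mm diameter at the rim, 75 mm high, loose. Origin: centre of the underside.
- steel_can: Bystander: small steel can with paper label, 44 mm diameter, 50 mm high, loose. Origin: centre of the underside.

How it is judged:
By the outcome, as a careful person would: the job done as asked, in the order asked, and still so for the second after the job is handed in, with the robot touching nothing.
It also fails if it takes over 67 s, if anything falls off the work surface, if the arm or the gripper's body presses on something with over 40 N, if the wrist force passes 120 N, or if a joint passes its speed limit or range.

ROBOT

A 6-joint arm with a two-finger parallel gripper is mounted at the origin on the work surface. World frame = base frame: x ahead of the robot, y to its left, z up, the work surface at z = 0. Lengths are in m, angles in degrees, forces in N, time in s.
With the tool pointing down it reaches from about 0.4 to 0.825 m from the base axis. Payload 7 kg.
Tool frame: the origin (TCP) lies midway between the tips of the shut fingers; the grasp point (between the pads) lies 19 mm behind it; z points along the fingers, y is the line along which they close (so a half turn about z gives the same grasp; the last joint's range is limited). The gripper opens to 88 mm and grips with 3 to 60 N. Pads are 19 mm wide; open, the fingers measure 130 mm over their backs; the gripper's body (78 mm by 193 mm) begins 47 mm behind the grasp point.
Start: joints at [88.012, 20.546, 0.682, 0, -70.136, -16.507], TCP at [0.214, 0.64, 0.227] pointing down, gripper open.
Joint ranges: [-176.03, 176.03], [-82.01, 121.73], [-58.28, 71.71], [-173.87, 95.51], [-174.79, -0.11], [-173.66, 173.66]. Speed limits (degrees/s): [136.94, 136.94, 172.46, 180, 180, 180].

INTERFACE

Orientations are given as [roll, pitch, yaw] about the fixed x, y, z axes, in that order (R = Rz(yaw) Ry(pitch) Rx(roll)).
In Python, from plant import get_state, optics, order gives the robot as it stands. The module is installed in compiled form; this text tells all that it offers.
- The arm moves only by the tool send_rows, never from a script. Its argument "moves" is a list of rows, each an object with "slide": the shift along the tool's x, y, z as a fraction of full scale, a list of three; "turn": the turn about the tool's z as a fraction of full scale; "gripper": the opening, from 0 (shut) to 1 (fully open). A call has exactly 5 rows; each row is the pose to reach, as a shift and turn from the pose commanded when the call began, along the tool's axes at that moment; what a row does not reach only later rows make up. Full scale, the value 1, is 150 mm for a shift and 90 degrees for a turn. A row lasts 1/12 s, in which the tool goes at most 41.7 mm and 7.16 degrees, less where a joint would pass 70% of its speed; a pose out of reach is approached as far as the arm can. A call with a number of a shift or a turn outside -1 to 1 is refused whole. A call with a gripper value outside its range is refused whole. The fingers move at their own pace and stop on an object; "newtons" is the grip in N (left out, the last holds). Time passes only in rows, so rows that repeat a pose let the fingers close, or fill a call up. It gives the time, the measured TCP pose, the force, the opening and the grip force at its end, in the units of the state.
- get_state(): the state, without advancing time (a new reading comes with each control period).
- optics.capture(name): name is "scene" or "side" or "wrist"; returns a dict with "img" (400x640x3 uint8, red, green, blue), "intrinsics" (3x3 intrinsics, pixels), "origin" and "attitude" of the camera in the world. Camera axes: x right, y down, z forward; pixel columns grow to the right and rows downward; lengths in m; the calibration is good to about 2 mm. The wrist camera is an equidistant fisheye: a pixel r from the principal point sees the ray r / f radians off the axis. A picture is of the moment at which its call begins. There is no depth.
- order.close_job(): hands the job in; it is judged then, once.
Trained networks look in the newest picture that a camera, given by its name, has taken for a name from the list of things; names that differ only in an ending like _2 or _b are one class to them, and where a whole thing is asked for, a point or a joint stands for the part that bears it (a point fixed in the world has none). Each returns a list of dicts, best first, with "p" (0 to 1); they miss things now and then, are a little off and sometimes report something else, mostly with a low value. They report only what shows in the picture. A call takes as long as a camera call.
- optics.look_for(camera, name): "location" ([x, y, z] in m, in world coordinates, good to about 4 mm: the middle of the surface that is visible of it).
The state is a dict: "time_s": time; "joints": joint angles; "qd": joint speeds; "joint_torque": joint torques, N m; "tcp_pos": TCP position; "eef_rot": TCP orientation; "contact_force": force on the tool from outside, world axes, zero at the start; "moment": the same for the moment, N m; "gripper_width": finger opening in m; "gripper_force": force on a finger pad.
Only numpy, scipy, OpenCV 4.12 (cv2) and the standard library are available. Lean on these libraries where they do the work, as an engineer would, in place of code of your own. Each camera call takes 0.05 s, during which the arm holds its last target. There are 200 camera calls.

## Working session

There is one attempt and no reset: what is moved stays moved. The work goes in short steps, Python scripts to look and compute and a tool call to move; the robot and the scene stay as the last step left them, time stands still between calls to the robot, and variables do not carry over. Pictures are saved under pics/ and viewed, at most 13 in all, crops included, and the job is handed in when it is done.

Besides the shell and the picture viewer there is one more tool, called as name([rows], argument=value, ...), one row to a line, values as JSON. send_rows: Moves the arm, as the interface text tells. Shift numbers are shares of 150 mm and turn numbers shares of 90 degrees, none past 1 either way. Its arguments: {"type":"object","properties":{"moves":{"type":"array"},"newtons":{"type":"number"}},"required":["moves"]}

```bash
mkdir -p pics; python3 - <<'E'
from plant import get_state, optics
import cv2
s=get_state(); print(s['time_s'],s['tcp_pos'],s['eef_rot'],s['gripper_width'])
for c in ['scene','side','wrist']:
    d=optics.capture(c); cv2.imwrite(f'pics/{c}0.png',d['img'][:,:,::-1])
    print(c,d['intrinsics'],d['origin'],d['attitude'])
    for n in ['cartridge','cap_top','foot','window','cradle','reader','sensor','amber_bottle','white_jar','beaker','steel_can']:
        print(n,[( [round(float(x),4) for x in r['location']],round(float(r['p']),2)) for r in optics.look_for(c,n)[:2]])
E
```

```text
0.0 [0.21397694 0.63968967 0.22563765] [ 1.79908319e+02 -6.86762848e-03 -1.84996503e+01] 0.08754824326904502
scene [[519.76557701   0.         323.14144632]
 [  0.         519.76557701 200.55631715]
 [  0.           0.           1.        ]] [ 1.06287138 -0.51588118  1.14887056] [-146.90174599   -0.18238516   46.40227844]
cartridge [([0.4906, 0.2802, 0.059], 0.78)]
cap_top []
foot [([0.4998, 0.2801, 0.0593], 0.87)]
window [([0.4935, 0.2811, 0.0621], 0.61)]
cradle [([0.4986, 0.2764, 0.0053], 0.65), ([0.6742, -0.0801, 0.0604], 0.65)]
reader [([0.5602, -0.2893, 0.0227], 0.92), ([0.5773, -0.275, 0.1215], 0.73)]
sensor [([0.5771, -0.2763, 0.1194], 0.63)]
amber_bottle [([0.5554, -0.0353, 0.0735], 0.62)]
white_jar [([0.6785, -0.0789, 0.0627], 0.96)]
beaker [([0.6359, 0.0872, 0.0505], 0.72), ([0.5567, -0.2917, 0.0237], 0.16)]
steel_can [([0.4067, 0.0285, 0.0445], 0.56)]
side [[488.12324006   0.         316.42831491]
 [  0.         488.12324006 196.80569718]
 [  0.           0.           1.        ]] [ 0.00154957 -0.73427866  0.74051889] [-126.83870108    0.95702215  -37.08912051]
cartridge [([0.4761, 0.2671, 0.063], 0.64)]
cap_top [([0.4771, 0.265, 0.0594], 0.73)]
foot [([0.4772, 0.2662, 0.055], 0.58)]
window [([0.4812, 0.263, 0.0582], 0.74)]
cradle [([0.4757, 0.2617, 0.0116], 0.74)]
reader [([0.531, -0.2957, 0.0247], 0.63)]
sensor [([0.5506, -0.2756, 0.0973], 0.78), ([0.658, -0.0844, 0.0455], 0.7)]
amber_bottle [([0.5337, -0.0391, 0.0609], 0.76)]
white_jar []
beaker [([0.638, 0.0668, 0.0618], 0.9)]
steel_can [([0.3907, 0.017, 0.0421], 0.85)]
wrist [[309.70691629   0.         323.94871952]
 [  0.         309.70691629 193.12665744]
 [  0.           0.           1.        ]] [0.28268819 0.61816403 0.38473225] [ 1.64315732e+02  4.05566957e-03 -1.08440123e+02]
cartridge []
cap_top []
foot []
window []
cradle []
reader []
sensor []
amber_bottle []
white_jar []
beaker []
steel_can []
```

View pics/scene0.png

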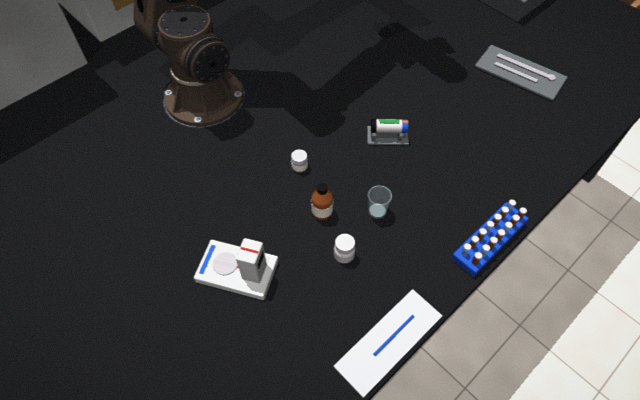

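View pics/side0.png

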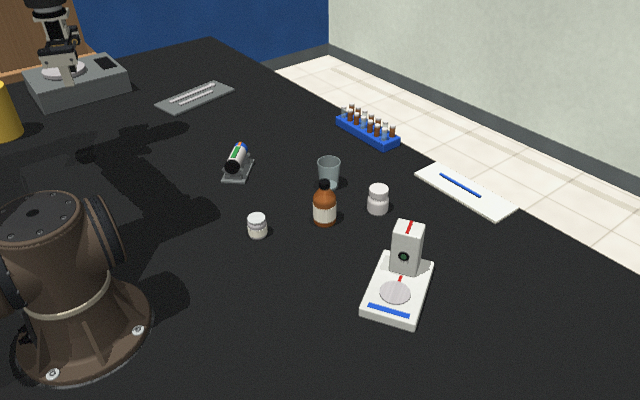

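The scene view shows the cartridge at about (390,127), cap to the right. The reader plate is at (225,263) with the post at (251,258). The side view shows the cartridge at (236,158), the plate at (395,292) and the post at (408,247). Next I'm making enlarged tiles with a pixel grid.

```bash
cat > h.py <<'E'
import numpy as np, cv2
from scipy.spatial.transform import Rotation as Ro
from plant import get_state, optics
def rot(a): return Ro.from_euler('xyz',a,degrees=True).as_matrix()
def ray(d,u,v,fish=False):
    K=d['intrinsics']; x=(u-K[0,2])/K[0,0]; y=(v-K[1,2])/K[1,1]
    if fish:
        r=np.hypot(x,y); q=np.array([x/r*np.sin(r),y/r*np.sin(r),np.cos(r)]) if r>0 else np.array([0,0,1.])
    else: q=np.array([x,y,1.])
    return np.array(d['origin']),rot(d['attitude'])@q
def onz(d,u,v,z,fish=False):
    o,r=ray(d,u,v,fish); return o+r*(z-o[2])/r[2]
def proj(d,P,fish=False):
    K=d['intrinsics']; q=rot(d['attitude']).T@(np.array(P)-d['origin'])
    if fish:
        h=np.hypot(q[0],q[1]); a=np.arctan2(h,q[2]); q=np.array([q[0]/h*a,q[1]/h*a,1])
    return K[0,0]*q[0]/q[2]+K[0,2],K[1,1]*q[1]/q[2]+K[1,2]
def tile(img,u,v,w,s):
    h=int(w*.75); c=img[v-h//2:v-h//2+h,u-w//2:u-w//2+w,::-1]
    c=cv2.resize(c,None,fx=s,fy=s,interpolation=cv2.INTER_CUBIC)
    for k in range(0,w,10):
        cv2.putText(c,str(u-w//2+k),(int(k*s),9),0,.32,(0,255,255)); cv2.line(c,(int(k*s),0),(int(k*s),6),(0,255,255))
    for k in range(0,h,10):
        cv2.putText(c,str(v-h//2+k),(0,int(k*s)+4),0,.32,(255,255,0)); cv2.line(c,(0,int(k*s)),(6,int(k*s)),(255,255,0))
    return c
E
python3 - <<'E'
from h import *
a=optics.capture('scene');b=optics.capture('side')
A,B=a['img'],b['img']
t=[tile(A,388,128,80,5),tile(A,236,265,100,4),tile(B,238,160,80,5),tile(B,398,275,160,2.5)]
t=[cv2.resize(x,(400,300)) for x in t]
cv2.imwrite('pics/t1.png',np.vstack([np.hstack(t[:2]),np.hstack(t[2:])]))
E
```

```text
(no output)
```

View pics/t1.png

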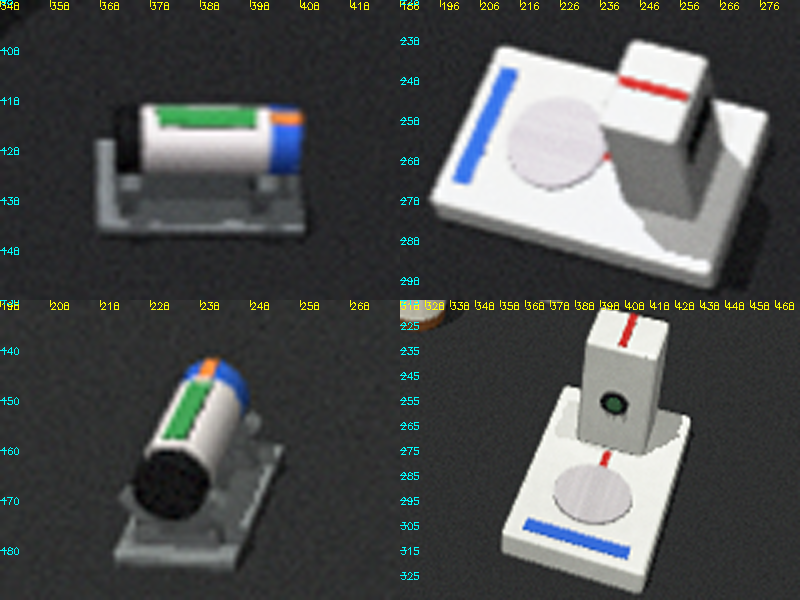

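Tile readings: the reader slab, post and plate edges are clear in both views, and so are the cradle base corners and cartridge ends. I'll fit both poses to these points.

```bash
cat > fit.py <<'E'
from h import *
from scipy.optimize import least_squares
a=optics.capture('scene');b=optics.capture('side')
RD=[(a,-60,55,-3,210.5,239.75),(a,-60,-55,-3,194,278),(a,115,55,-3,278,256),(a,51,28,105,245.25,238),(a,97,28,105,262.75,243),(a,51,-28,105,237.25,256.75),(a,97,-28,105,256.75,263.75),(a,0,0,0,225.25,263.5),
(b,0,0,0,395.2,292.2),(b,-60,55,-3,358.8,310.2),(b,-60,-55,-3,414.4,326.2),(b,115,55,-3,384.4,249.8),(b,115,-55,-3,434.4,261.8),(b,51,28,105,392,233),(b,51,-28,105,420,237.8),(b,97,-28,105,425.2,223.8),(b,51,28,-3,390,271),(b,51,-28,-3,416,276.2)]
CR=[(a,58,33,0,367.8,145),(a,-58,33,0,409,144.4),(a,58,-33,8,367.2,126),(a,-50,0,45,408.2,126),(a,50,0,45,371.2,125.8),
(b,50,0,45,232.4,167),(b,58,-33,0,221.4,182),(b,58,33,0,245.2,183.8),(b,-58,33,8,254.6,160)]
def fit(L,p0,zfree):
    def f(p):
        R=rot([0,0,np.degrees(p[3])]); o=[]
        for d,x,y,z,u,v in L:
            P=np.array(p[:3])*[1,1,zfree]+R@np.array([x,y,z])/1000
            o+=list(np.array(proj(d,P))-[u,v])
        return np.array(o)
    s=least_squares(f,p0,loss='soft_l1'); return s.x,f(s.x).reshape(-1,2).round(1)
for L,p0,zf in((RD,[.55,-.29,.028,np.radians(45)],1),(CR,[.49,.28,0,np.radians(-130)],0)):
    x,r=fit(L,p0,zf); print(x.round(4),np.degrees(x[3]).round(2)); print(r.tolist())
E
python3 fit.py
```

```text
[ 0.5041 -0.3019  0.0212  0.546 ] 31.29
[[0.4, -0.1], [-0.5, 1.2], [0.4, 0.3], [-1.1, 0.0], [0.9, -0.2], [-1.8, 3.0], [-1.4, 1.0], [0.3, 0.8], [-0.5, -0.0], [-0.6, -2.3], [1.5, -1.5], [-1.4, -1.2], [-0.2, -0.6], [-0.6, -1.2], [0.6, 0.8], [0.4, 0.0], [-2.6, 0.8], [-1.4, 2.8]]
[ 4.9170e-01  2.8910e-01  6.0000e-04 -2.3304e+00] -133.52
[[0.3, 0.5], [-0.0, 1.1], [-0.0, -0.1], [-0.9, 0.1], [0.4, 0.3], [-0.6, 0.1], [-0.5, 0.4], [0.1, -0.1], [-0.2, -2.4]]
```

```bash
cat > plan.py <<'E'
import numpy as np,sys
# usage: plan.py x y z yaw  tx ty tz tyaw  n   (m, deg) -> end values of n calls, in full-scale units
v=list(map(float,sys.argv[1:9])); n=int(sys.argv[9]); dec=int(sys.argv[10]) if len(sys.argv)>10 else 2
p=np.array(v[:3]);yaw=v[3];t=np.array(v[4:7]);ty=v[7]
for k in range(n):
    m=n-k; c,s=np.cos(np.radians(yaw)),np.sin(np.radians(yaw)); R=np.array([[c,s,0],[s,-c,0],[0,0,-1]])
    sl=(R.T@((t-p)/m)/.15).round(dec)+0; tu=round(-(ty-yaw)/m/90,dec)
    p=p+R@sl*.15; yaw-=tu*90
    print(sl.tolist(),tu,' -> ',p.round(4),round(yaw,1))
E
python3 plan.py .214 .64 .227 -18.5 .51 .308 .2 46.5 4
```

```text
[0.64, 0.37, 0.04] -0.18  ->  [0.2874 0.5569 0.221 ] -2.3
[0.52, 0.53, 0.05] -0.18  ->  [0.3622 0.4743 0.2135] 13.9
[0.35, 0.66, 0.04] -0.18  ->  [0.4369 0.3909 0.2075] 30.1
[0.14, 0.72, 0.05] -0.18  ->  [0.5093 0.3079 0.2   ] 46.3
```

send_rows([
  {"slide": [0.13,0.07,0.01],"turn": -0.04,"gripper": 1},
  {"slide": [0.26,0.15,0.02],"turn": -0.07,"gripper": 1},
  {"slide": [0.38,0.22,0.02],"turn": -0.11,"gripper": 1},
  {"slide": [0.51,0.3,0.03],"turn": -0.14,"gripper": 1},
  {"slide": [0.64,0.37,0.04],"turn": -0.18,"gripper": 1},
])

```text
time_s: 2.42
tcp_pos: [0.288, 0.5561, 0.2206]
eef_rot: [-180.0, -0.0, -2.2]
contact_force: [0.1, -0.5, -0.8]
gripper_width: 0.0876
gripper_force: 0.0
```

send_rows([
  {"slide": [0.1,0.11,0.01],"turn": -0.04,"gripper": 1},
  {"slide": [0.21,0.21,0.02],"turn": -0.07,"gripper": 1},
  {"slide": [0.31,0.32,0.03],"turn": -0.11,"gripper": 1},
  {"slide": [0.42,0.42,0.04],"turn": -0.14,"gripper": 1},
  {"slide": [0.52,0.53,0.05],"turn": -0.18,"gripper": 1},
])

```text
time_s: 2.83
tcp_pos: [0.3631, 0.4738, 0.2131]
eef_rot: [-180.0, -0.0, 14.0]
contact_force: [-0.0, 0.3, -0.5]
gripper_width: 0.0879
gripper_force: 0.0
```

send_rows([
  {"slide": [0.07,0.13,0.01],"turn": -0.04,"gripper": 1},
  {"slide": [0.14,0.26,0.02],"turn": -0.07,"gripper": 1},
  {"slide": [0.21,0.4,0.02],"turn": -0.11,"gripper": 1},
  {"slide": [0.28,0.53,0.03],"turn": -0.14,"gripper": 1},
  {"slide": [0.35,0.66,0.04],"turn": -0.18,"gripper": 1},
])

```text
time_s: 3.25
tcp_pos: [0.4378, 0.3901, 0.2073]
eef_rot: [-180.0, -0.0, 30.2]
contact_force: [0.4, 1.1, -0.6]
gripper_width: 0.0875
gripper_force: 0.0
```

send_rows([
  {"slide": [0.03,0.16,0.01],"turn": -0.04,"gripper": 1},
  {"slide": [0.06,0.32,0.02],"turn": -0.07,"gripper": 1},
  {"slide": [0.09,0.48,0.03],"turn": -0.11,"gripper": 1},
  {"slide": [0.12,0.64,0.04],"turn": -0.14,"gripper": 1},
  {"slide": [0.14,0.72,0.05],"turn": -0.18,"gripper": 1},
])

```text
time_s: 3.67
tcp_pos: [0.5106, 0.3062, 0.1996]
eef_rot: [180.0, -0.0, 46.4]
contact_force: [0.7, 0.6, -0.4]
gripper_width: 0.0875
gripper_force: 0.0
```

```bash
python3 - <<'E'
from h import *
s=get_state(); print(s['time_s'],s['tcp_pos'],s['eef_rot'],s['joints'],s['contact_force'])
d=optics.capture('wrist'); print(d['origin'],d['attitude'])
u,v=map(int,proj(d,[.492,.289,.04],True)); print(u,v)
u=min(max(u,134),505);v=min(max(v,100),299)
cv2.imwrite('pics/w1.png',tile(d['img'],u,v,266,3))
for n in ['cap_top','foot','window']: print(n,[(r['location'],r['p']) for r in optics.look_for('wrist',n)[:1]])
E
```

```text
3.6667 [0.51061535 0.30622386 0.1996329 ] [ 1.79987213e+02 -1.81685935e-03  4.63692868e+01] [ 4.97525710e+01  1.41924258e+01 -1.19696900e+01  1.43416391e-02
 -6.38368258e+01  8.66103921e+01] [ 0.7458087   0.60650643 -0.41162736]
[0.5603031  0.36021909 0.35779421] [ 1.64305386e+02 -3.42269639e-02 -4.35778952e+01]
323 201
cap_top [([0.4933, 0.2959, 0.0638], 0.73)]
foot [([0.4909, 0.2879, 0.06], 0.92)]
window [([0.4917, 0.2888, 0.0599], 0.7)]
```

View pics/w1.png

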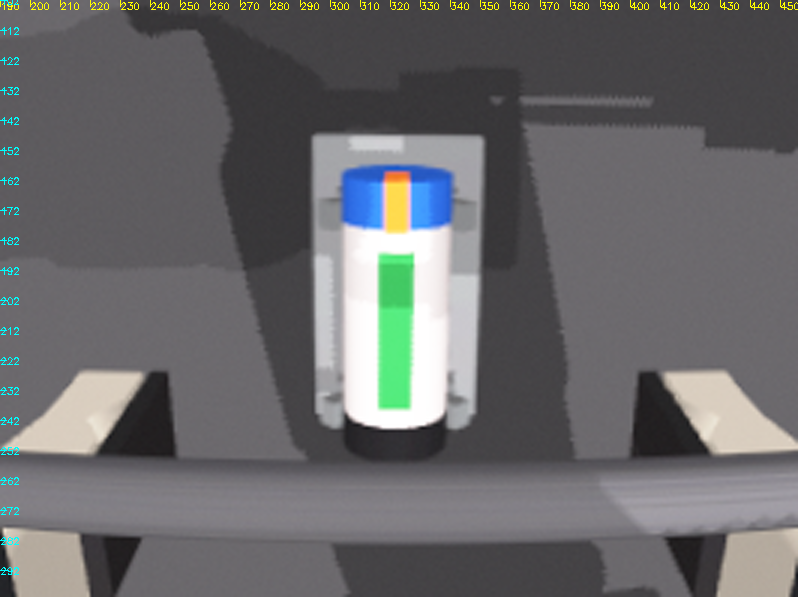

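The wrist view shows the cartridge running vertically at u≈321.6. The window runs from v≈186.3 to 238, and the cap's far edge is at v≈157.

```bash
python3 - <<'E'
from h import *
d=optics.capture('wrist')
a=onz(d,321.8,186.3,.0635,True);b=onz(d,321.5,238,.0635,True)
print(a,b,np.linalg.norm(a-b),np.degrees(np.arctan2(*(b-a)[1::-1])),(a+b)/2)
# base edges of cradle top (z=.008): left & right sides
for x0,y0,x1,y1 in((313,137,318,412),(484,137,475,412)):
    a=onz(d,190+x0/3,102+y0/3,.008,True);b=onz(d,190+x1/3,102+y1/3,.008,True)
    print(a,b,np.degrees(np.arctan2(*(b-a)[1::-1])))
E
python3 plan.py .5093 .3079 .2 46.3 .5093 .3079 .2 46.3 1
```

```text
[0.50556192 0.30846489 0.0635    ] [0.46702203 0.26886347 0.0635    ] 0.05525934283443374 -134.22169796931323 [0.48629197 0.28866418 0.0635    ]
[0.50433527 0.3528136  0.008     ] [0.42543929 0.27175934 0.008     ] -134.22692758983945
[0.55113161 0.30793974 0.008     ] [0.47220393 0.22699564 0.008     ] -134.2773838224191
[0.0, 0.0, 0.0] -0.0  ->  [0.5093 0.3079 0.2   ] 46.3
```

```bash
python3 plan.py .5093 .3079 .2 46.3 .5063 .3052 .1 45.8 1 3;python3 -c "
from h import *
s=get_state();print(s['tcp_pos'],s['eef_rot'])"
```

```text
[-0.027, -0.002, 0.667] 0.006  ->  [0.5063 0.3052 0.1   ] 45.8
[0.50925146 0.30834408 0.19964401] [-1.79995972e+02 -9.47348209e-03  4.62186916e+01]
```

send_rows([
  {"slide": [-0.01,0,0.13],"turn": 0,"gripper": 1},
  {"slide": [-0.015,0,0.26],"turn": 0.005,"gripper": 1},
  {"slide": [-0.02,0,0.4],"turn": 0.005,"gripper": 1},
  {"slide": [-0.027,-0.002,0.53],"turn": 0.005,"gripper": 1},
  {"slide": [-0.027,-0.002,0.667],"turn": 0.005,"gripper": 1},
])

```text
time_s: 4.33
tcp_pos: [0.5058, 0.3064, 0.0991]
eef_rot: [-180.0, -0.1, 45.9]
contact_force: [-0.6, 0.0, 0.6]
gripper_width: 0.0873
gripper_force: 0.0
```

send_rows([
  {"slide": [0,0,0.12],"turn": 0,"gripper": 1},
  {"slide": [0,0,0.24],"turn": 0,"gripper": 1},
  {"slide": [0,0,0.36],"turn": 0,"gripper": 1},
  {"slide": [0,0,0.44],"turn": 0,"gripper": 1},
  {"slide": [0,0,0.49],"turn": 0,"gripper": 1},
])

```text
time_s: 4.75
tcp_pos: [0.5053, 0.3058, 0.0246]
eef_rot: [-180.0, 0.1, 45.9]
contact_force: [-0.3, -0.2, -0.4]
gripper_width: 0.088
gripper_force: 0.0
```

```bash
python3 - <<'E'
from h import *
s=get_state(); print(s['time_s'],s['tcp_pos'],s['eef_rot'],s['contact_force'])
d=optics.capture('wrist')
cv2.imwrite('pics/w2.png',tile(d['img'],323,240,266,3))
E
```

```text
4.75 [0.50530564 0.30575686 0.02458573] [-1.79997439e+02  9.98441044e-02  4.58664980e+01] [-0.30231634 -0.19038927 -0.35820505]
```

View pics/w2.png

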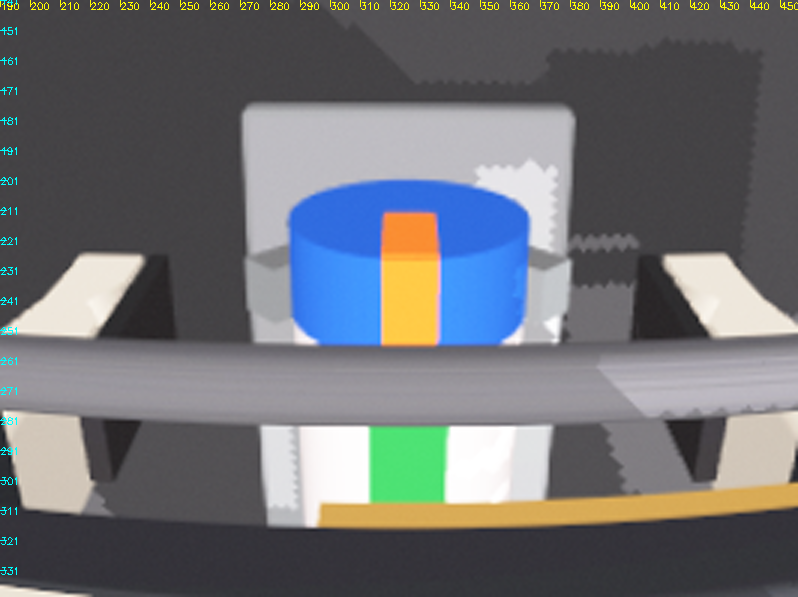

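The wrist view shows the cartridge centred between the fingers. The cap's top rim is at px (326.7, 227.7). I'll check the axial position against it.

```bash
python3 - <<'E'
from h import *
d=optics.capture('wrist')
p=onz(d,326.7,227.7,.064,True); s=get_state(); y=np.radians(45.86)
q=p-s['tcp_pos']; print(p,s['tcp_pos'],q@[np.cos(y),np.sin(y),0],q@[np.sin(y),-np.cos(y),0])
p=onz(d,326.7,141+180/3,.026,True);q=p-s['tcp_pos'];print('capbottomedge',q@[np.cos(y),np.sin(y),0])
E
```

```text
[0.52286769 0.32380781 0.064     ] [0.50546123 0.30548852 0.02493661] 0.025268759820687256 -0.0002662308729826455
capbottomedge 0.024897983022196875
```

send_rows([
  {"slide": [0,0,0],"turn": 0,"gripper": 0.2},
  {"slide": [0,0,0],"turn": 0,"gripper": 0.2},
  {"slide": [0,0,0],"turn": 0,"gripper": 0.2},
  {"slide": [0,0,0],"turn": 0,"gripper": 0.2},
  {"slide": [0,0,0],"turn": 0,"gripper": 0.2},
], newtons=30)

```text
time_s: 5.27
tcp_pos: [0.5066, 0.3056, 0.0267]
eef_rot: [-180.0, -0.1, 45.9]
contact_force: [0.4, 0.1, -1.0]
gripper_width: 0.0597
gripper_force: 0.0
```

send_rows([
  {"slide": [0,0,0],"turn": 0,"gripper": 0.2},
  {"slide": [0,0,0],"turn": 0,"gripper": 0.2},
  {"slide": [0,0,0],"turn": 0,"gripper": 0.2},
  {"slide": [0,0,0],"turn": 0,"gripper": 0.2},
  {"slide": [0,0,0],"turn": 0,"gripper": 0.2},
])

```text
time_s: 5.68
tcp_pos: [0.5065, 0.3056, 0.0264]
eef_rot: [-180.0, -0.0, 45.9]
contact_force: [-3.0, 1.1, 5.3]
gripper_width: 0.0524
gripper_force: 30.0
```

Stopping at 52 mm means the fingers closed on a 53 mm V rest, so I'm reopening them. Then I'll measure axially.

send_rows([
  {"slide": [0,0,0],"turn": 0,"gripper": 0.8},
  {"slide": [0,0,0],"turn": 0,"gripper": 0.8},
  {"slide": [0,0,0],"turn": 0,"gripper": 0.8},
  {"slide": [0,0,0],"turn": 0,"gripper": 0.8},
  {"slide": [0,0,0],"turn": 0,"gripper": 0.8},
])

```text
time_s: 6.1
tcp_pos: [0.5063, 0.3051, 0.0257]
eef_rot: [180.0, 0.0, 45.8]
contact_force: [-0.5, -0.2, -1.4]
gripper_width: 0.0699
gripper_force: 0.0
```

```bash
python3 - <<'E'
from h import *
d=optics.capture('wrist'); s=get_state(); y=np.radians(45.86)
print(s['tcp_pos'],s['gripper_width'],s['contact_force'])
for n,u,v,z in(('fingertip front',190+168/3,141+255/3,.026),('rest back top',190+265/3,141+248/3,.041),('rest front top',190+265/3,141+265/3,.041),('base edge',325,141+103/3,.008),('cap',326.7,227.7,.064)):
    q=onz(d,u,v,z,True)-s['tcp_pos'];print(n,q@[np.cos(y),np.sin(y),0],q@[np.sin(y),-np.cos(y),0])
cv2.imwrite('pics/w3.png',np.vstack([tile(d['img'],323,240,266,3)[60:360],tile(optics.capture('scene')['img'],388,128,100,8)[150:450,:798]]))
E
```

```text
[0.50633614 0.30516913 0.0257826 ] 0.06995968419814608 [-0.14862659  0.10487852  0.78776228]
fingertip front 0.009800100784008899 -0.04478887600403237
rest back top 0.017360409888993577 -0.023860926966707524
rest front top 0.014300287389050884 -0.024012701162018
base edge 0.03463218872099233 -0.0005217064431431682
cap 0.02468461458859509 -2.1775996354358312e-06
```

View pics/w3.png

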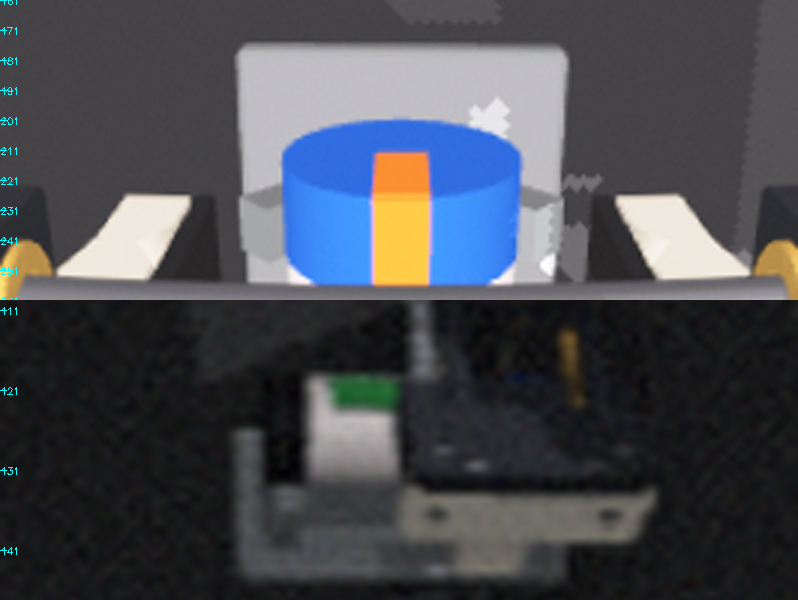

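```bash
python3 - <<'E'
from h import *
d=optics.capture('wrist'); s=get_state(); y=np.radians(45.86); T=np.array(s['tcp_pos'])
for x in (22.7,12.7):
  for yy in(-26.5,-20):
    for z in (8,30,41):
      P=T+np.array([np.cos(y),np.sin(y),0])*x/1000+np.array([np.sin(y),-np.cos(y),0])*yy/1000; P[2]=z/1000
      u,v=proj(d,P,True); print(x,yy,z,'tile3',round((u-190)*3),round((v-141)*3-60))
E
```

```text
22.7 -26.5 8 tile3 274 102
22.7 -26.5 30 tile3 258 136
22.7 -26.5 41 tile3 248 157
22.7 -20 8 tile3 306 102
22.7 -20 30 tile3 294 137
22.7 -20 41 tile3 287 157
12.7 -26.5 8 tile3 276 150
12.7 -26.5 30 tile3 260 189
12.7 -26.5 41 tile3 251 213
12.7 -20 8 tile3 308 150
12.7 -20 30 tile3 296 190
12.7 -20 41 tile3 289 214
```

The stop distance and rest positions show that the rest near the cap spans about 28–38 mm from the cartridge centre. The cap overhangs it by 12 mm. I'll grip that overhang instead, which also gives a long lever for swinging the cartridge upright.

send_rows([
  {"slide": [0.05,0,0],"turn": 0,"gripper": 0.8},
  {"slide": [0.1,0,0],"turn": 0,"gripper": 0.8},
  {"slide": [0.163,0,0],"turn": 0,"gripper": 0.8},
  {"slide": [0.163,0,0],"turn": 0,"gripper": 0.8},
  {"slide": [0.163,0,0],"turn": 0,"gripper": 0.8},
], newtons=30)

```text
time_s: 6.67
tcp_pos: [0.5239, 0.3234, 0.0257]
eef_rot: [180.0, 0.0, 45.9]
contact_force: [-0.5, 0.1, -0.6]
gripper_width: 0.07
gripper_force: 0.0
```

send_rows([
  {"slide": [0,0,0],"turn": 0,"gripper": 0.2},
  {"slide": [0,0,0],"turn": 0,"gripper": 0.2},
  {"slide": [0,0,0],"turn": 0,"gripper": 0.2},
  {"slide": [0,0,0],"turn": 0,"gripper": 0.2},
  {"slide": [0,0,0],"turn": 0,"gripper": 0.2},
])

```text
time_s: 7.08
tcp_pos: [0.5234, 0.3228, 0.0261]
eef_rot: [180.0, -0.0, 45.9]
contact_force: [0.7, 0.8, 0.2]
gripper_width: 0.0425
gripper_force: 0.0
```

send_rows([
  {"slide": [0,0,0],"turn": 0,"gripper": 0.2},
  {"slide": [0,0,0],"turn": 0,"gripper": 0.2},
  {"slide": [0,0,0],"turn": 0,"gripper": 0.2},
  {"slide": [0,0,0],"turn": 0,"gripper": 0.2},
  {"slide": [0,0,0],"turn": 0,"gripper": 0.2},
])

```text
time_s: 7.5
tcp_pos: [0.5234, 0.3229, 0.0261]
eef_rot: [-180.0, 0.0, 45.9]
contact_force: [-0.9, -0.2, 1.4]
gripper_width: 0.0367
gripper_force: 30.0
```

send_rows([
  {"slide": [0,0,0],"turn": 0,"gripper": 0.2},
  {"slide": [0,0,-0.04],"turn": 0,"gripper": 0.2},
  {"slide": [0,0,-0.12],"turn": 0,"gripper": 0.2},
  {"slide": [0,0,-0.22],"turn": 0,"gripper": 0.2},
  {"slide": [0,0,-0.34],"turn": 0,"gripper": 0.2},
], newtons=50)

```text
time_s: 7.92
tcp_pos: [0.5229, 0.3223, 0.0775]
eef_rot: [180.0, 0.1, 45.8]
contact_force: [0.7, -0.1, -2.2]
gripper_width: 0.0366
gripper_force: 50.0
```

send_rows([
  {"slide": [0,0,-0.13],"turn": 0,"gripper": 0.2},
  {"slide": [0,0,-0.26],"turn": 0,"gripper": 0.2},
  {"slide": [0,0,-0.39],"turn": 0,"gripper": 0.2},
  {"slide": [0,0,-0.5],"turn": 0,"gripper": 0.2},
  {"slide": [0,0,-0.56],"turn": 0,"gripper": 0.2},
])

```text
time_s: 8.33
tcp_pos: [0.5241, 0.3233, 0.1643]
eef_rot: [180.0, -0.2, 45.9]
contact_force: [0.1, 1.2, -2.0]
gripper_width: 0.0364
gripper_force: 50.0
```

```bash
python3 - <<'E'
from h import *
s=get_state(); print(s['time_s'],s['tcp_pos'],s['eef_rot'],s['contact_force'],s['moment'],s['gripper_width'])
d=optics.capture('wrist');b=optics.capture('side')
cv2.imwrite('pics/w4.png',np.hstack([cv2.resize(tile(d['img'],323,240,266,3),(400,300)),tile(b['img'],245,130,100,4)]))
E
```

```text
8.3333 [0.52408204 0.32329767 0.16434863] [179.98657104  -0.19099167  45.86494317] [ 0.06576828  1.15358609 -1.95735843] [ 0.12281829 -0.21537718  0.01574048] 0.03642861351100575
```

View pics/w4.png

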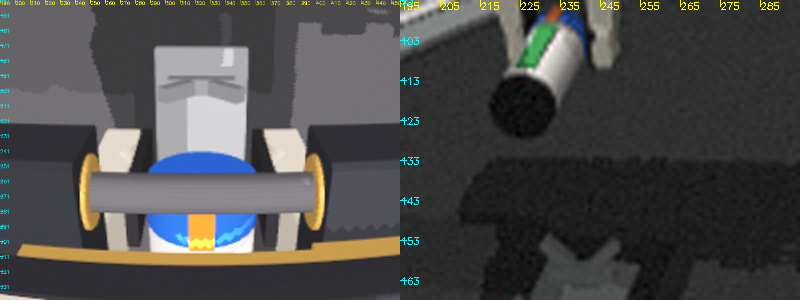

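The cartridge is lifted and held roughly level, clear of the cradle. I'll ease the grip so it swings foot down.

send_rows([
  {"slide": [0,0,0],"turn": 0,"gripper": 0.2},
  {"slide": [0,0,0],"turn": 0,"gripper": 0.2},
  {"slide": [0,0,0],"turn": 0,"gripper": 0.2},
  {"slide": [0,0,0],"turn": 0,"gripper": 0.2},
  {"slide": [0,0,0],"turn": 0,"gripper": 0.2},
], newtons=12)

```text
time_s: 8.85
tcp_pos: [0.5232, 0.3227, 0.1601]
eef_rot: [180.0, 0.1, 45.9]
contact_force: [-0.9, -0.5, -2.5]
gripper_width: 0.0378
gripper_force: 12.0
```

send_rows([
  {"slide": [0,0,0],"turn": 0,"gripper": 0.2},
  {"slide": [0,0,0],"turn": 0,"gripper": 0.2},
  {"slide": [0,0,0],"turn": 0,"gripper": 0.2},
  {"slide": [0,0,0],"turn": 0,"gripper": 0.2},
  {"slide": [0,0,0],"turn": 0,"gripper": 0.2},
], newtons=8)

```text
time_s: 9.27
tcp_pos: [0.5234, 0.3229, 0.161]
eef_rot: [-180.0, -0.0, 45.9]
contact_force: [-0.1, 0.4, -2.8]
gripper_width: 0.038
gripper_force: 8.0
```

```bash
python3 - <<'E'
from h import *
s=get_state(); print(s['time_s'],s['tcp_pos'],s['eef_rot'],s['contact_force'],s['moment'],s['gripper_width'],s['gripper_force'])
d=optics.capture('wrist');b=optics.capture('side');a=optics.capture('scene')
q=lambda t:cv2.resize(t,(400,300))
u,v=map(int,proj(a,[.52,.32,.13]))
cv2.imwrite('pics/w5.png',np.vstack([np.hstack([q(tile(d['img'],323,240,266,3)),q(tile(b['img'],240,130,100,4))]),np.hstack([q(tile(a['img'],u,v,100,4))]*2)]))
E
```

```text
9.2667 [0.52344707 0.32290901 0.16103193] [-1.79999980e+02 -1.44883269e-03  4.58559097e+01] [-0.07718057  0.3681812  -2.81750933] [-0.08562158 -0.05974249 -0.01733047] 0.037996893126777134 7.999372333288193
```

View pics/w5.png

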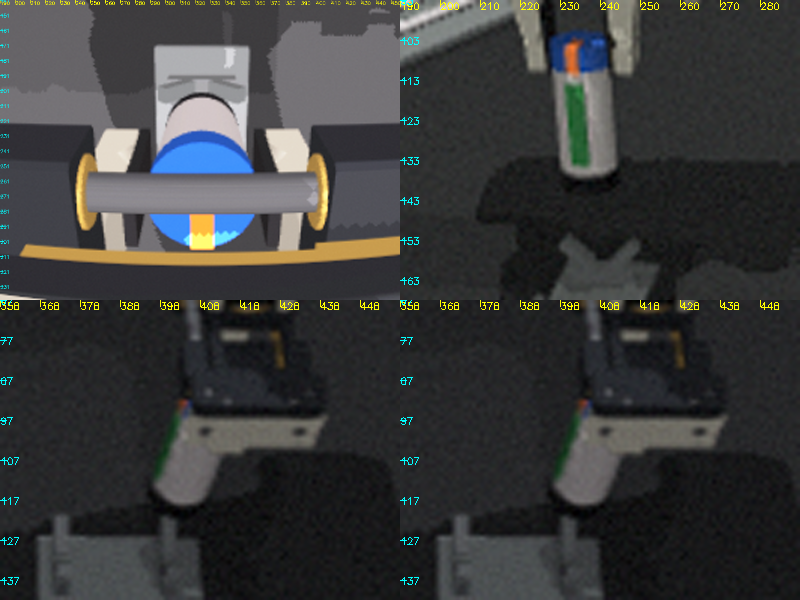

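```bash
python3 - <<'E'
from h import *
a=optics.capture('scene');b=optics.capture('side')
G=np.array([.52,.32,.178]); d=np.array([np.cos(np.radians(-134.2)),np.sin(np.radians(-134.2)),0])
for t in (0,5,10,15,20,30):
    ax=np.sin(np.radians(t))*d-np.cos(np.radians(t))*np.array([0,0,1]); w=np.cos(np.radians(t))*d+np.sin(np.radians(t))*np.array([0,0,1])
    for n,c in(('scene',a),('side',b)):
        p,q=np.array(proj(c,G+w*.019)),np.array(proj(c,G+w*.019+ax*.09)); v=q-p
        print(t,n,p.round(1),q.round(1),'dx/dy',round(v[0]/v[1],3))
E
```

```text
0 scene [404.   91.5] [399.6 115.3] dx/dy -0.185
0 side [232.3 107.9] [236.3 138.6] dx/dy 0.132
5 scene [404.1  91. ] [396.8 114.8] dx/dy -0.306
5 side [232.2 107.3] [235.5 139.4] dx/dy 0.103
10 scene [404.2  90.6] [394.1 114.1] dx/dy -0.43
10 side [232.1 106.7] [234.6 140. ] dx/dy 0.075
15 scene [404.5  90.1] [391.6 113.2] dx/dy -0.558
15 side [232.1 106. ] [233.8 140.3] dx/dy 0.049
20 scene [404.7  89.7] [389.2 112.2] dx/dy -0.692
20 side [232.1 105.4] [232.9 140.3] dx/dy 0.024
30 scene [405.4  88.8] [384.8 109.7] dx/dy -0.99
30 side [232.1 104.1] [231.2 139.6] dx/dy -0.026
```

The cartridge has swung to about 6–10° off vertical. Now I'll raise it and carry it high to the reader.

```bash
python3 plan.py .5233 .3228 .24 45.8 .42 -.353 .24 -148.7 10
```

```text
[-0.37, 0.26, 0.0] 0.22  ->  [0.5126 0.2558 0.24  ] 26.0
[-0.26, 0.38, 0.0] 0.22  ->  [0.5025 0.1875 0.24  ] 6.2
[-0.12, 0.44, 0.0] 0.22  ->  [0.4917 0.1199 0.24  ] -13.6
[0.04, 0.45, 0.0] 0.21  ->  [0.4817 0.0529 0.24  ] -32.5
[0.18, 0.42, 0.0] 0.22  ->  [ 0.4706 -0.0147  0.24  ] -52.3
[0.32, 0.33, 0.0] 0.21  ->  [ 0.4608 -0.083   0.24  ] -71.2
[0.4, 0.21, 0.0] 0.22  ->  [ 0.4503 -0.1499  0.24  ] -91.0
[0.45, 0.06, 0.0] 0.21  ->  [ 0.4401 -0.2173  0.24  ] -109.9
[0.45, -0.09, 0.0] 0.22  ->  [ 0.4299 -0.2853  0.24  ] -129.7
[0.39, -0.24, 0.0] 0.21  ->  [ 0.4202 -0.3533  0.24  ] -148.6
```

send_rows([
  {"slide": [0,0,-0.05],"turn": 0,"gripper": 0.2},
  {"slide": [0,0,-0.17],"turn": 0,"gripper": 0.2},
  {"slide": [0,0,-0.33],"turn": 0,"gripper": 0.2},
  {"slide": [0,0,-0.46],"turn": 0,"gripper": 0.2},
  {"slide": [0,0,-0.53],"turn": 0,"gripper": 0.2},
], newtons=7)

```text
time_s: 9.93
tcp_pos: [0.5244, 0.3235, 0.244]
eef_rot: [180.0, -0.2, 45.9]
contact_force: [0.2, 0.0, -2.2]
gripper_width: 0.0378
gripper_force: 7.0
```

send_rows([
  {"slide": [-0.04,0.02,0],"turn": 0.03,"gripper": 0.2},
  {"slide": [-0.11,0.07,0],"turn": 0.06,"gripper": 0.2},
  {"slide": [-0.19,0.13,0],"turn": 0.11,"gripper": 0.2},
  {"slide": [-0.28,0.19,0],"turn": 0.16,"gripper": 0.2},
  {"slide": [-0.37,0.26,0],"turn": 0.22,"gripper": 0.2},
], newtons=15)

```text
time_s: 10.35
tcp_pos: [0.5123, 0.2553, 0.2404]
eef_rot: [-180.0, 0.0, 25.9]
contact_force: [0.6, 0.0, -1.8]
gripper_width: 0.0372
gripper_force: 15.0
```

send_rows([
  {"slide": [-0.05,0.08,0],"turn": 0.04,"gripper": 0.2},
  {"slide": [-0.1,0.15,0],"turn": 0.09,"gripper": 0.2},
  {"slide": [-0.16,0.23,0],"turn": 0.13,"gripper": 0.2},
  {"slide": [-0.21,0.3,0],"turn": 0.18,"gripper": 0.2},
  {"slide": [-0.26,0.38,0],"turn": 0.22,"gripper": 0.2},
])

```text
time_s: 10.77
tcp_pos: [0.5023, 0.1869, 0.2405]
eef_rot: [-180.0, 0.0, 6.0]
contact_force: [0.4, 0.2, -2.5]
gripper_width: 0.0379
gripper_force: 15.0
```

send_rows([
  {"slide": [-0.02,0.09,0],"turn": 0.04,"gripper": 0.2},
  {"slide": [-0.05,0.18,0],"turn": 0.09,"gripper": 0.2},
  {"slide": [-0.07,0.26,0],"turn": 0.13,"gripper": 0.2},
  {"slide": [-0.1,0.35,0],"turn": 0.18,"gripper": 0.2},
  {"slide": [-0.12,0.44,0],"turn": 0.22,"gripper": 0.2},
])

```text
time_s: 11.18
tcp_pos: [0.4916, 0.1193, 0.2406]
eef_rot: [-180.0, 0.0, -13.8]
contact_force: [0.0, 0.1, -2.4]
gripper_width: 0.0374
gripper_force: 15.0
```

send_rows([
  {"slide": [0.01,0.09,0],"turn": 0.04,"gripper": 0.2},
  {"slide": [0.02,0.18,0],"turn": 0.08,"gripper": 0.2},
  {"slide": [0.02,0.27,0],"turn": 0.13,"gripper": 0.2},
  {"slide": [0.03,0.36,0],"turn": 0.17,"gripper": 0.2},
  {"slide": [0.04,0.45,0],"turn": 0.21,"gripper": 0.2},
])

```text
time_s: 11.6
tcp_pos: [0.4817, 0.0523, 0.2406]
eef_rot: [-180.0, 0.0, -32.6]
contact_force: [0.3, -0.2, -2.2]
gripper_width: 0.0375
gripper_force: 15.0
```

send_rows([
  {"slide": [0.04,0.08,0],"turn": 0.04,"gripper": 0.2},
  {"slide": [0.07,0.17,0],"turn": 0.09,"gripper": 0.2},
  {"slide": [0.11,0.25,0],"turn": 0.13,"gripper": 0.2},
  {"slide": [0.14,0.34,0],"turn": 0.18,"gripper": 0.2},
  {"slide": [0.18,0.42,0],"turn": 0.22,"gripper": 0.2},
])

```text
time_s: 12.02
tcp_pos: [0.4705, -0.0154, 0.2406]
eef_rot: [-180.0, 0.0, -52.5]
contact_force: [-0.0, -0.1, -2.5]
gripper_width: 0.0378
gripper_force: 15.0
```

send_rows([
  {"slide": [0.06,0.07,0],"turn": 0.04,"gripper": 0.2},
  {"slide": [0.13,0.13,0],"turn": 0.08,"gripper": 0.2},
  {"slide": [0.19,0.2,0],"turn": 0.13,"gripper": 0.2},
  {"slide": [0.26,0.26,0],"turn": 0.17,"gripper": 0.2},
  {"slide": [0.32,0.33,0],"turn": 0.21,"gripper": 0.2},
])

```text
time_s: 12.43
tcp_pos: [0.4612, -0.0836, 0.2406]
eef_rot: [-180.0, 0.0, -71.3]
contact_force: [0.8, -0.1, -1.6]
gripper_width: 0.0377
gripper_force: 15.0
```

send_rows([
  {"slide": [0.08,0.04,0],"turn": 0.04,"gripper": 0.2},
  {"slide": [0.16,0.08,0],"turn": 0.09,"gripper": 0.2},
  {"slide": [0.24,0.13,0],"turn": 0.13,"gripper": 0.2},
  {"slide": [0.32,0.17,0],"turn": 0.18,"gripper": 0.2},
  {"slide": [0.4,0.21,0],"turn": 0.22,"gripper": 0.2},
])

```text
time_s: 12.85
tcp_pos: [0.4504, -0.1505, 0.2406]
eef_rot: [-180.0, 0.0, -91.2]
contact_force: [0.3, -0.5, -3.0]
gripper_width: 0.0375
gripper_force: 15.0
```

send_rows([
  {"slide": [0.09,0.01,0],"turn": 0.04,"gripper": 0.2},
  {"slide": [0.18,0.02,0],"turn": 0.08,"gripper": 0.2},
  {"slide": [0.27,0.04,0],"turn": 0.13,"gripper": 0.2},
  {"slide": [0.36,0.05,0],"turn": 0.17,"gripper": 0.2},
  {"slide": [0.45,0.06,0],"turn": 0.21,"gripper": 0.2},
])

```text
time_s: 13.27
tcp_pos: [0.4404, -0.2178, 0.2406]
eef_rot: [180.0, 0.0, -110.0]
contact_force: [0.4, -0.3, -1.5]
gripper_width: 0.0378
gripper_force: 15.0
```

send_rows([
  {"slide": [0.09,-0.02,0],"turn": 0.04,"gripper": 0.2},
  {"slide": [0.18,-0.04,0],"turn": 0.09,"gripper": 0.2},
  {"slide": [0.27,-0.05,0],"turn": 0.13,"gripper": 0.2},
  {"slide": [0.36,-0.07,0],"turn": 0.18,"gripper": 0.2},
  {"slide": [0.45,-0.09,0],"turn": 0.22,"gripper": 0.2},
])

```text
time_s: 13.68
tcp_pos: [0.4302, -0.2859, 0.2405]
eef_rot: [180.0, 0.0, -129.9]
contact_force: [0.7, 0.2, -2.3]
gripper_width: 0.0375
gripper_force: 15.0
```

send_rows([
  {"slide": [0.1,-0.06,0],"turn": 0.05,"gripper": 0.2},
  {"slide": [0.2,-0.12,0],"turn": 0.1,"gripper": 0.2},
  {"slide": [0.28,-0.17,0],"turn": 0.15,"gripper": 0.2},
  {"slide": [0.35,-0.21,0],"turn": 0.19,"gripper": 0.2},
  {"slide": [0.39,-0.24,0],"turn": 0.21,"gripper": 0.2},
])

```text
time_s: 14.1
tcp_pos: [0.4204, -0.3543, 0.2404]
eef_rot: [180.0, -0.0, -148.8]
contact_force: [0.0, 1.1, -2.4]
gripper_width: 0.0376
gripper_force: 15.0
```

send_rows([
  {"slide": [0,0,0],"turn": 0,"gripper": 0.2},
  {"slide": [0,0,0],"turn": 0,"gripper": 0.2},
  {"slide": [0,0,0],"turn": 0,"gripper": 0.2},
  {"slide": [0,0,0],"turn": 0,"gripper": 0.2},
  {"slide": [0,0,0],"turn": 0,"gripper": 0.2},
], newtons=6)

```text
time_s: 14.52
tcp_pos: [0.4211, -0.3528, 0.2406]
eef_rot: [-180.0, 0.0, -148.5]
contact_force: [0.1, -0.3, -2.8]
gripper_width: 0.038
gripper_force: 6.0
```

```bash
python3 - <<'E'
from h import *
s=get_state(); print(s['time_s'],s['tcp_pos'],s['eef_rot'],s['joints'].round(1),s['contact_force'],s['gripper_width'],s['gripper_force'])
d=optics.capture('wrist');a=optics.capture('scene');b=optics.capture('side')
P=[.42,-.353,.2]
ua,ub=proj(a,P),proj(b,P);print(ua,ub)
cut=lambda im,p,w,s:tile(im,int(min(max(p[0],w/2),640-w/2)),int(min(max(p[1],w*.375),400-w*.375)),w,s)
q=lambda t,w,h:cv2.resize(t,(w,h))
W=tile(d['img'],323,160,420,800/420)[:400]
R=np.hstack([q(cut(a['img'],ua,100,4),400,300)[50:250],q(cut(b['img'],(ub[0],ub[1]+30),160,2.5),400,300)[50:250]])
cv2.imwrite('pics/w6.png',np.vstack([q(W,800,W.shape[0]),R])); print(W.shape)
E
```

```text
14.5167 [ 0.42114207 -0.35278507  0.24063326] [-1.79992710e+02  1.13758400e-02 -1.48463854e+02] [-19.5   8.2 -14.1  -0.  -67.7 -38.9] [ 0.0581917  -0.34212711 -2.77375774] 0.03797105468922004 5.99934495985508
(np.float64(169.32064718399633), np.float64(216.23458356551242)) (np.float64(388.1367328378335), np.float64(258.7375111909212))
(400, 800, 3)
```

View pics/w6.png

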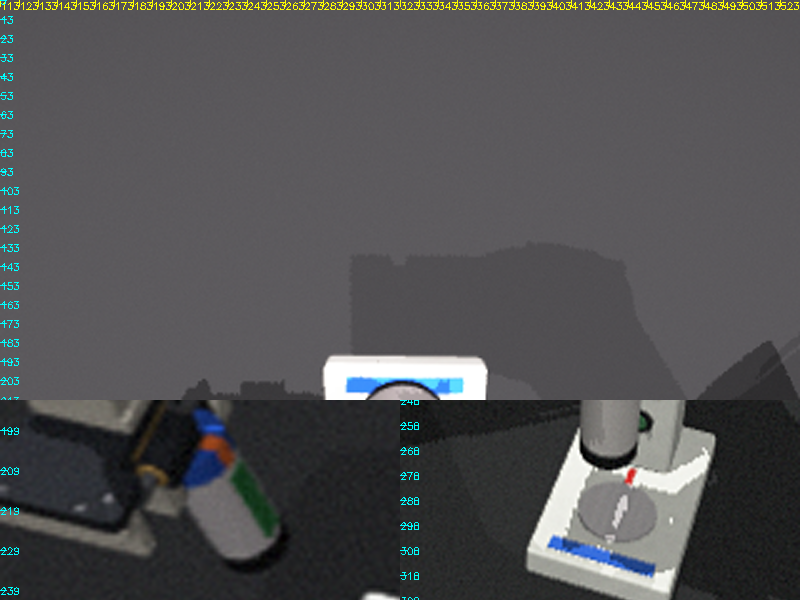

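The wrist view shows the slab's -x edge horizontal at v≈190, u≈284–369, so the yaw matches closely. The scene view shows the window already facing the post side. I'll refine these numerically.

```bash
cat > m.py <<'E'
from h import *
def green(c,box):
    im=c['img'].astype(int); r,g,b=im[...,0],im[...,1],im[...,2]
    m=(g>1.5*r)&(g>1.4*b)&(g>35); k=np.zeros_like(m); x0,x1,y0,y1=box; k[y0:y1,x0:x1]=1; m&=k
    v,u=np.nonzero(m); p=np.c_[u,v]; ce=p.mean(0); w,V=np.linalg.eigh(np.cov((p-ce).T)); e=V[:,1]*np.sign(V[1,1])
    return ce,e[0]/e[1],len(p)
def tilt(T,yaw):
    a=optics.capture('scene'); d=np.array([np.cos(yaw),np.sin(yaw),0]); z=np.array([0,0,1.])
    best=[]
    P=np.array(T)+[0,0,-.03]; u,v=map(int,proj(a,P)); ce,sl,n=green(a,(u-40,u+40,v-40,v+40))
    for t in np.arange(-30,31,1.):
        t_=np.radians(t); ax=np.sin(t_)*d-np.cos(t_)*z; w=np.cos(t_)*d+np.sin(t_)*z
        G=np.array(T)+[0,0,.019]+w*.019; p,q=np.array(proj(a,G+ax*.017)),np.array(proj(a,G+ax*.073))
        best.append((abs((q-p)[0]/(q-p)[1]-sl),t,(p+q)/2))
    b=min(best,key=lambda x:x[0]); print('green',ce.round(1),'slope',round(sl,3),n,'tilt',b[1],'pred centre',b[2].round(1))
E
python3 - <<'E'
from m import *
s=get_state(); T=s['tcp_pos']; yw=np.radians(s['eef_rot'][2]+180)
tilt(T,yw)
d=optics.capture('wrist'); im=d['img'].astype(int); R=rot(d['attitude'])
m=(im.min(2)>190)
m[:160]=0
v,u=np.nonzero(m[:205]); print(u.min(),u.max(),v.min(),v.max())
pts=[]
for c in range(292,362,2):
    col=im[170:200,c].mean(1); i=np.argmax(np.diff(col)); pts.append(onz(d,c,170.5+i,.025-.003+.002,True))
pts=np.array(pts); k=np.polyfit(pts[:,0],pts[:,1],1); ang=np.degrees(np.arctan(k[0]));print('edge dir',ang,'reader yaw',ang+90, 'tool',s['eef_rot'][2])
# side edges at rows 192..204
for rr in (192,196,200,204):
    row=im[rr].mean(1); dl=np.diff(row); l=270+np.argmax(dl[270:310]); r=350+np.argmin(dl[350:385])
    a,b=onz(d,l+.5,rr,.024,True),onz(d,r+.5,rr,.024,True); print(rr,l,r,(a+b)/2,np.linalg.norm(a-b))
print('edge mid',pts.mean(0))
E
```

```text
green [182.  215.8] slope 0.58 74 tilt 5.0 pred centre [177.7 214.7]
6 368 160 204
edge dir -59.4628633952901 reader yaw 30.5371366047099 tool -148.49429447672318
192 284 365 [ 0.44635953 -0.33447621  0.024     ] 0.10231681526336475
196 282 368 [ 0.45050707 -0.33116686  0.024     ] 0.10911537136366041
200 283 368 [ 0.45468781 -0.32783534  0.024     ] 0.10824461085599538
204 283 368 [ 0.45924066 -0.32502773  0.024     ] 0.10867241800001211
edge mid [ 0.44325327 -0.33491739  0.024     ]
```

```bash
python3 plan.py .4202 -.3533 .24 -148.6 .4963 -.3037 .16 -149 1 3
```

```text
[-0.605, 0.018, 0.533] 0.004  ->  [ 0.4963 -0.3037  0.16  ] -149.0
```

send_rows([
  {"slide": [-0.06,0,0.05],"turn": 0,"gripper": 0.2},
  {"slide": [-0.18,0.005,0.15],"turn": 0,"gripper": 0.2},
  {"slide": [-0.34,0.01,0.3],"turn": 0.004,"gripper": 0.2},
  {"slide": [-0.5,0.018,0.44],"turn": 0.004,"gripper": 0.2},
  {"slide": [-0.605,0.018,0.533],"turn": 0.004,"gripper": 0.2},
], newtons=6)

```text
time_s: 15.18
tcp_pos: [0.4979, -0.302, 0.1581]
eef_rot: [179.9, -0.0, -148.9]
contact_force: [-0.3, -0.7, -2.2]
gripper_width: 0.038
gripper_force: 6.0
```

send_rows([
  {"slide": [0,0,0.03],"turn": 0,"gripper": 0.2},
  {"slide": [0,0,0.09],"turn": 0,"gripper": 0.2},
  {"slide": [0,0,0.16],"turn": 0,"gripper": 0.2},
  {"slide": [0,0,0.22],"turn": 0,"gripper": 0.2},
  {"slide": [0,0,0.243],"turn": 0,"gripper": 0.2},
], newtons=6)

```text
time_s: 15.6
tcp_pos: [0.4958, -0.3037, 0.1226]
eef_rot: [179.9, -0.1, -149.0]
contact_force: [0.5, -0.5, -2.3]
gripper_width: 0.0379
gripper_force: 6.0
```

send_rows([
  {"slide": [0,0,0],"turn": 0,"gripper": 0.2},
  {"slide": [0,0,0],"turn": 0,"gripper": 0.2},
  {"slide": [0,0,0],"turn": 0,"gripper": 0.2},
  {"slide": [0,0,0],"turn": 0,"gripper": 0.2},
  {"slide": [0,0,0],"turn": 0,"gripper": 0.2},
], newtons=6)

```text
time_s: 16.02
tcp_pos: [0.4972, -0.3038, 0.1247]
eef_rot: [-180.0, 0.0, -148.9]
contact_force: [-0.2, 0.5, -2.2]
gripper_width: 0.0379
gripper_force: 6.0
```

```bash
python3 - <<'E'
from m import *
s=get_state(); T=s['tcp_pos']; print(s['time_s'],T,s['eef_rot'],s['contact_force'],s['gripper_width'])
tilt(T,np.radians(s['eef_rot'][2]+180))
d=optics.capture('wrist');a=optics.capture('scene');b=optics.capture('side')
ua,ub=proj(a,T),proj(b,T)
c=lambda im,p,dy:cv2.resize(tile(im,int(p[0]),int(p[1]+dy),100,4),(400,300))
W=tile(d['img'],323,215,266,3)[:300]
cv2.imwrite('pics/w7.png',np.vstack([np.hstack([c(a['img'],ua,15),c(b['img'],ub,15)]),cv2.resize(W,(800,300))]))
print(ua,ub)
E
```

```text
16.0167 [ 0.49721384 -0.30384815  0.12471584] [-1.79955075e+02  4.24210799e-02 -1.48915282e+02] [-0.20571809  0.47940034 -2.19955466] 0.03789219218982922
green [230.8 250.7] slope 0.47 42 tilt 5.0 pred centre [227.  249.6]
(np.float64(215.78514481151194), np.float64(242.27849775140356)) (np.float64(397.29076819386825), np.float64(255.4135017307602))
```

View pics/w7.png

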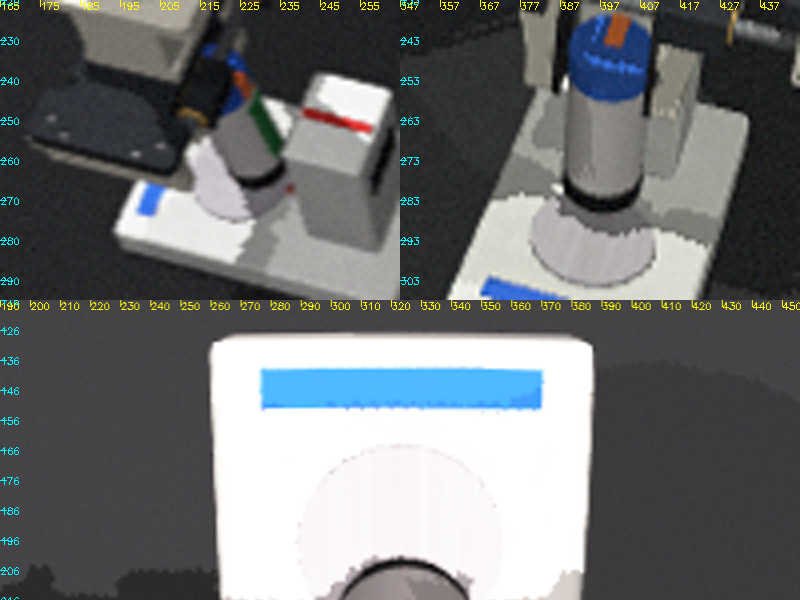

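The scene shows the cartridge over the plate, leaning about 5° toward the post. The wrist view has the plate's near edge at (323, 164), the plate spanning u 289–357, and the foot rim at (324.5, 202.7). Laterally everything is centred at u≈324.

```bash
python3 - <<'E'
from h import *
d=optics.capture('wrist'); s=get_state(); T=s['tcp_pos']; print(T)
y=np.radians(31.08); e=np.array([np.cos(y),np.sin(y)]); n=np.array([-e[1],e[0]])
im=d['img'].astype(float)
for z in(.0215,.0225,.025):
    p=onz(d,190+400/3,116+145/3,z,True)[:2]; l=onz(d,190+298/3,116+235/3,z,True);r=onz(d,190+502/3,116+235/3,z,True)
    c=p+.03*e-T[:2]; print(z,'plate centre rel TCP: long',c@e,'lat',c@n,'width',np.linalg.norm(l-r))
for z in(.045,.049,.053):
    f=onz(d,190+403/3,116+260/3,z,True)[:2]-T[:2]; print('foot rim',z,'long',f@e,'lat',f@n,'centre long',f@e+.019)
pts=[]
for c in range(264,384,2):
    g=np.diff(im[118:136,c].mean(1)); i=np.argmax(g)
    o=g[i-1:i+2]; sub=.5*(o[0]-o[2])/(o[0]-2*o[1]+o[2]) if o.sum() else 0
    pts.append(onz(d,c,118.5+i+sub,.0,True))
P=np.array(pts); k=np.polyfit(P[:,0],P[:,1],1); r=P[:,1]-np.polyval(k,P[:,0]); g=abs(r)<.0015; k=np.polyfit(P[g,0],P[g,1],1); print('reader yaw',np.degrees(np.arctan(k[0]))+90,g.sum())
E
```

```text
[ 0.4970327  -0.3036534   0.12425449]
0.0215 plate centre rel TCP: long 0.005089710975392278 lat 0.0007253572813239796 width 0.05984000970814657
0.0225 plate centre rel TCP: long 0.0049058762121162725 lat 0.0007276847350665013 width 0.059610713487502735
0.025 plate centre rel TCP: long 0.0044462893039263676 lat 0.0007335033694227731 width 0.05903747293589316
foot rim 0.045 long 0.0020254810708556755 lat 0.0016069824399527186 centre long 0.021025481070855674
foot rim 0.049 long 0.0007636661349672906 lat 0.0016023634005272332 centre long 0.01976366613496729
foot rim 0.053 long -0.000498148800921142 lat 0.0015977443611017764 centre long 0.018501851199078857
reader yaw 30.362845558899295 57
```

send_rows([
  {"slide": [0.02,0,0],"turn": 0.004,"gripper": 0.2},
  {"slide": [0.05,0,0],"turn": 0.004,"gripper": 0.2},
  {"slide": [0.08,0,0],"turn": 0.004,"gripper": 0.2},
  {"slide": [0.1,0,0],"turn": 0.004,"gripper": 0.2},
  {"slide": [0.1,0,0],"turn": 0.004,"gripper": 0.2},
], newtons=4)

```text
time_s: 16.68
tcp_pos: [0.4834, -0.3118, 0.1241]
eef_rot: [180.0, -0.0, -149.3]
contact_force: [-0.1, -0.3, -3.7]
gripper_width: 0.0378
gripper_force: 4.0
```

```bash
cat > foot.py <<'E'
from h import *
# dark foot rim in the wrist picture (top of dark arc on the plate, along column 324)
d=optics.capture('wrist'); s=get_state(); T=np.array(s['tcp_pos']); print(s['time_s'],T.round(4),s['eef_rot'][2].round(2),s['contact_force'].round(1),s['gripper_width'].round(4))
y=np.radians(s['eef_rot'][2]+180); e=np.array([np.cos(y),np.sin(y)]); n=np.array([-e[1],e[0]])
im=d['img'].astype(float).mean(2); col=im[:,320:329].mean(1)
v=[i for i in range(165,300) if col[i]<90][0]; v=v-1+(col[v-1]-90)/(col[v-1]-col[v])
print('rim v',round(v,1))
for z in (T[2]+.019-.095-.003,T[2]+.019-.095):
    f=onz(d,324.3,v,z,True)[:2]-T[:2]; print('z',z.round(4),'rim long',(f@e).round(4),'tilt',np.degrees(np.arcsin((f@e+.019-.005)/.095)).round(1))
P=np.array([.4970327+e[0]*.005+n[0]*.0007,-.3036534+e[1]*.005+n[1]*.0007]); q=P-T[:2]; print('plate rel TCP',q@e,q@n)
E
python3 foot.py
```

```text
Traceback (most recent call last):
  File "foot.py", line 3, in <module>
    d=optics.capture('wrist'); s=get_state(); T=np.array(s['tcp_pos']); print(s['time_s'],T.round(4),s['eef_rot'][2].round(2),s['contact_force'].round(1),s['gripper_width'].round(4))
                                                                                                                                                          ^^^^^^^^^^^^^^^^^^^^^^^^
AttributeError: 'float' object has no attribute 'round'
```

```bash
sed -i "s/s\['gripper_width'\].round(4)/s['gripper_width']/" foot.py; python3 foot.py
```

```text
16.7833 [ 0.484  -0.3116  0.1242] -149.29 [ 0.9  0.1 -2.1] 0.03757801239698059
rim v 202.3
z 0.0452 rim long 0.0013 tilt 9.3
z 0.0482 rim long 0.0004 tilt 8.7
plate rel TCP 0.02028839102111592 0.0008552129053329659
```

send_rows([
  {"slide": [0,0,0.03],"turn": 0,"gripper": 0.2},
  {"slide": [0,0,0.06],"turn": 0,"gripper": 0.2},
  {"slide": [0,0,0.09],"turn": 0,"gripper": 0.2},
  {"slide": [0,0,0.12],"turn": 0,"gripper": 0.2},
  {"slide": [0,0,0.133],"turn": 0,"gripper": 0.2},
], newtons=5)

```text
time_s: 17.2
tcp_pos: [0.4846, -0.3116, 0.1039]
eef_rot: [-180.0, -0.0, -149.2]
contact_force: [-0.4, 0.8, 7.5]
gripper_width: 0.0377
gripper_force: 5.0
```

send_rows([
  {"slide": [0,0,0],"turn": 0,"gripper": 0.2},
  {"slide": [0,0,0],"turn": 0,"gripper": 0.2},
  {"slide": [0,0,0.005],"turn": 0,"gripper": 0.2},
  {"slide": [0,0,0.01],"turn": 0,"gripper": 0.2},
  {"slide": [0,0,0.01],"turn": 0,"gripper": 0.2},
])

```text
time_s: 17.62
tcp_pos: [0.4851, -0.3117, 0.1037]
eef_rot: [-179.9, 0.1, -149.2]
contact_force: [-0.7, 1.4, 5.7]
gripper_width: 0.0382
gripper_force: 5.0
```

```bash
python3 foot.py
```

```text
17.6667 [ 0.485  -0.3117  0.1037] -149.24 [0.9 1.  5.3] 0.03789327076670001
rim v 201.5
z 0.0247 rim long 0.001 tilt 9.1
z 0.0277 rim long 0.0001 tilt 8.5
plate rel TCP 0.01941326365157165 0.001481813254589015
```

The foot rim is touching. I'll push the top toward the post, pivoting about the rim, to bring the cartridge upright.

send_rows([
  {"slide": [0,0,-0.007],"turn": 0,"gripper": 0.2},
  {"slide": [-0.015,0,-0.007],"turn": 0,"gripper": 0.2},
  {"slide": [-0.03,0,-0.007],"turn": 0,"gripper": 0.2},
  {"slide": [-0.045,0,-0.005],"turn": 0,"gripper": 0.2},
  {"slide": [-0.06,0,-0.004],"turn": 0,"gripper": 0.2},
], newtons=5)

```text
time_s: 18.08
tcp_pos: [0.4918, -0.3066, 0.1029]
eef_rot: [180.0, -0.0, -149.3]
contact_force: [-0.5, 0.6, -1.7]
gripper_width: 0.0379
gripper_force: 5.0
```

```bash
python3 foot.py
```

```text
18.1333 [ 0.4921 -0.3064  0.1028] -149.26 [ 0.3 -0.3 -1.1] 0.037927291416625604
rim v 191.0
z 0.0238 rim long -0.0082 tilt 3.5
z 0.0268 rim long -0.009 tilt 3.0
plate rel TCP 0.010660148161832833 0.0005248497751178102
```

send_rows([
  {"slide": [0,0,0.004],"turn": 0,"gripper": 0.2},
  {"slide": [-0.012,0,0.006],"turn": 0,"gripper": 0.2},
  {"slide": [-0.024,0,0.008],"turn": 0,"gripper": 0.2},
  {"slide": [-0.037,0,0.01],"turn": 0,"gripper": 0.2},
  {"slide": [-0.037,0,0.012],"turn": 0,"gripper": 0.2},
], newtons=5)

```text
time_s: 18.55
tcp_pos: [0.4972, -0.3043, 0.1023]
eef_rot: [-179.9, 0.0, -149.2]
contact_force: [-1.6, 0.0, 8.2]
gripper_width: 0.0378
gripper_force: 5.0
```

```bash
python3 foot.py
```

```text
18.6 [ 0.4971 -0.3043  0.1023] -149.23 [-1.9  1.4  6.7] 0.038081576189681686
rim v 183.9
z 0.0233 rim long -0.0135 tilt 0.3
z 0.0263 rim long -0.0143 tilt -0.2
plate rel TCP 0.005249180982331395 0.0012962270233426612
```

send_rows([
  {"slide": [0,0,-0.004],"turn": 0,"gripper": 0.2},
  {"slide": [0,0,-0.004],"turn": 0,"gripper": 0.2},
  {"slide": [0,0,-0.004],"turn": 0,"gripper": 0.46},
  {"slide": [0,0,-0.004],"turn": 0,"gripper": 0.5},
  {"slide": [0,0,-0.004],"turn": 0,"gripper": 0.55},
], newtons=3)

```text
time_s: 19.02
tcp_pos: [0.4966, -0.3039, 0.1018]
eef_rot: [180.0, -0.0, -149.3]
contact_force: [-1.1, 0.1, -0.5]
gripper_width: 0.0454
gripper_force: 0.0
```

send_rows([
  {"slide": [0,0,0],"turn": 0,"gripper": 0.7},
  {"slide": [0,0,0],"turn": 0,"gripper": 0.8},
  {"slide": [0,0,0],"turn": 0,"gripper": 0.8},
  {"slide": [0,0,0],"turn": 0,"gripper": 0.8},
  {"slide": [0,0,0],"turn": 0,"gripper": 0.8},
])

```text
time_s: 19.43
tcp_pos: [0.4967, -0.304, 0.102]
eef_rot: [180.0, 0.0, -149.3]
contact_force: [0.3, -0.7, 0.0]
gripper_width: 0.0697
gripper_force: 0.0
```

```bash
python3 foot.py; python3 -c "
from m import *
s=get_state();tilt(s['tcp_pos'],np.radians(31))"
```

```text
19.4833 [ 0.4966 -0.304   0.1021] -149.27 [-0.4 -0.4  0.3] 0.06956019660317017
rim v 183.9
z 0.0231 rim long -0.0136 tilt 0.2
z 0.0261 rim long -0.0143 tilt -0.2
plate rel TCP 0.005507258901697336 0.0007737471599581752
green [229.1 255.7] slope 0.291 32 tilt -1.0 pred centre [226.5 254.1]
```

Standing and released. I'll retreat straight up and check.

send_rows([
  {"slide": [0,0,-0.08],"turn": 0,"gripper": 0.8},
  {"slide": [0,0,-0.25],"turn": 0,"gripper": 0.8},
  {"slide": [0,0,-0.5],"turn": 0,"gripper": 0.8},
  {"slide": [0,0,-0.75],"turn": 0,"gripper": 0.8},
  {"slide": [0,0,-1],"turn": 0,"gripper": 0.8},
])

```text
time_s: 19.95
tcp_pos: [0.4962, -0.3039, 0.2537]
eef_rot: [180.0, -0.0, -149.3]
contact_force: [1.1, -0.5, -1.2]
gripper_width: 0.0703
gripper_force: 0.0
```

send_rows([
  {"slide": [0,0,0],"turn": 0,"gripper": 0.8},
  {"slide": [0,0,0],"turn": 0,"gripper": 0.8},
  {"slide": [0,0,0],"turn": 0,"gripper": 0.8},
  {"slide": [0,0,0],"turn": 0,"gripper": 0.8},
  {"slide": [0,0,0],"turn": 0,"gripper": 0.8},
])

```text
time_s: 20.37
tcp_pos: [0.496, -0.3037, 0.2506]
eef_rot: [179.9, -0.1, -149.3]
contact_force: [0.3, 0.6, 0.5]
gripper_width: 0.0698
gripper_force: 0.0
```

```bash
python3 - <<'E'
from h import *
s=get_state(); print(s['time_s'],s['tcp_pos'],s['eef_rot'])
a=optics.capture('scene');b=optics.capture('side');d=optics.capture('wrist')
W=tile(d['img'],323,205,266,3)
c=lambda im,u,v:cv2.resize(tile(im,u,v,100,4),(400,300))
cv2.imwrite('pics/w8.png',np.vstack([cv2.resize(W[:430],(800,300)) if 0 else W[100:400,:].copy()[:, :798],np.hstack([c(a['img'],232,255),c(b['img'],400,265)])[:,:798]]))
for n in ['cap_top','cartridge']:
  for c_ in ['scene','side','wrist']: print(n,c_,[(r['location'],r['p']) for r in optics.look_for(c_,n)[:1]])
im=cv2.cvtColor(d['img'],cv2.COLOR_RGB2HSV)
m=((im[...,0]<22)&(im[...,1]>150)&(im[...,2]>120)); m[:100]=0;m[250:]=0;m[:,:270]=0;m[:,380:]=0
v,u=np.nonzero(m); print('orange px',len(u),u.min(),u.max(),v.min(),v.max())
z=.1245; P=np.array([onz(d,x,y,z,True)[:2] for x,y in zip(u,v)]); w,V=np.linalg.eigh(np.cov(P.T)); print('orange dir',np.degrees(np.arctan2(V[1,1],V[0,1])),P.mean(0))
E
```

```text
20.3667 [ 0.49602404 -0.30373636  0.25063978] [ 1.79893052e+02 -9.71583819e-02 -1.49267507e+02]
cap_top scene [([0.5096, -0.3087, 0.1047], 0.71)]
cap_top side [([0.4888, -0.3119, 0.0922], 0.79)]
cap_top wrist [([0.4972, -0.3026, 0.1241], 0.6)]
cartridge scene [([0.5107, -0.3064, 0.107], 0.95)]
cartridge side [([0.4889, -0.3157, 0.0949], 0.96)]
cartridge wrist [([0.4928, -0.304, 0.1279], 0.75)]
orange px 37 320 327 207 249
orange dir -152.21077416767133 [ 0.53069938 -0.28187563]
```

View pics/w8.png

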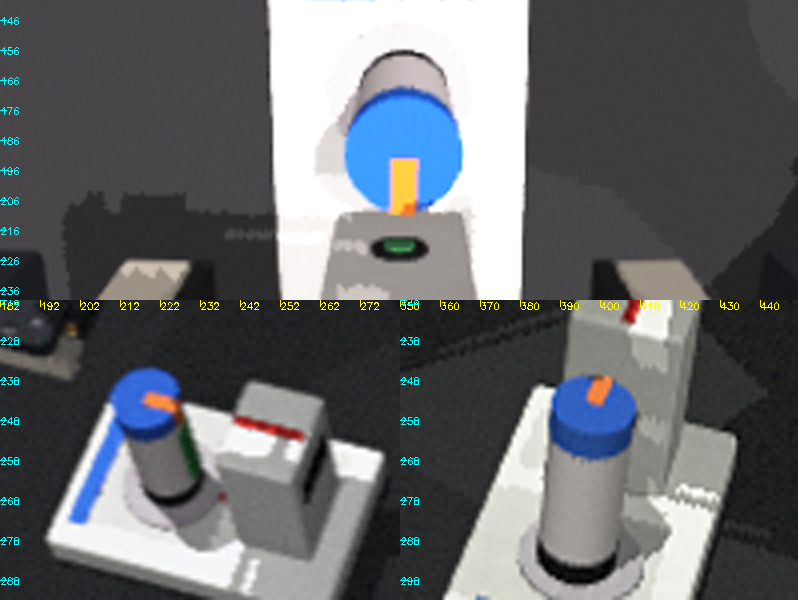

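The cartridge stands upright in the middle of the plate, and its orange line points at the lens (u≈324.5 against 323.5). The arm is clear of everything, so I'm handing in.

```bash
python3 -c "
from plant import order
print(order.close_job())"
```

```text
the job is handed in; nothing more can be done
None
```

The cartridge now stands upright, blue cap up, about 1 mm from the plate's centre with its window facing the sensor post; the gripper is open and clear, and I handed the job in at about 20 s without getting a verdict back. One slip along the way: my first grasp closed on a cradle rest at up to 30 N before I reopened it and gripped the cap instead.

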